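# Put the packing board away in the bay that fits its thickness

## Robot

A 7-joint arm with a two-finger parallel gripper is mounted at the origin on the work surface; the furniture and walls round the work are solid. World frame = base frame: x ahead of the robot, y to its left, z up, the work surface at z = 0. Lengths are in m, angles in rad, forces in N, time in s.
With the tool pointing down it reaches from about 0.4 to 0.875 m from the base axis. Payload 6.5 kg.
Tool frame: the origin (TCP) lies at the very end of the fingers, on their centre line; the grasp point (between the pads) lies 19 mm behind it (arm.grasp_offset is the distance from the TCP to the grasp point, in m); z points along the fingers, y is the line along which they close (so a half turn about z gives the same grasp; the last joint's range is limited). The gripper opens to 85 mm and grips with 20 to 120 N. Pads are 22 mm wide; open, the fingers measure 114 mm over their backs; the gripper's body (76 mm by 85 mm) begins 54 mm behind the grasp point. The pads swing forward as they close: fully open they stand 13 mm farther back than shut.
Start: joints at [1.069, 0.536, -0.004, 1.538, 0.003, 1.067, -0.071], TCP at [0.274, -0.589, 0.207] pointing down, gripper open.
Joint ranges: [-2.7, 2.7], [-0.37, 2.16], [-1.27, 1.26], [0.24, 2.4], [-1.31, 4.45], [0.19, 1.91], [-2.76, 2.76]. Speed limits (rad/s): [2.39, 2.39, 3.14, 3.14, 3.14, 3.14, 3.14].

## Interface

Orientations are given as a rotation vector (axis times angle).
In Python, from workcell import arm, imaging gives the robot as it stands.
- The arm moves only by the tool play_rows, never from a script. Its argument "plan" is a list of rows, each an object with "travel": the shift along the world's x, y, z in units of 0.25 m (1.0 is 0.25 m), a list of three; "twist": the turn about the world's z in units of pi/2 rad (1.0 is pi/2 rad); "claw": the opening, from 0 (shut) to 1 (fully open). A call has 1 to 12 rows; each row shifts and turns the commanded pose from where the row before left it; what a row does not reach is not made up. A row lasts 1/8 s, in which the tool goes at most 62.5 mm and 10.7 degrees, less where a joint would pass 70% of its speed; a pose out of reach is approached as far as the arm can. A call with a number of a shift or a turn outside -1 to 1 is refused whole. A call with a gripper value outside its range is refused whole. The fingers move at their own pace and stop on an object; "grip_force" is the grip in N (left out, the last holds). Time passes only in rows, so rows that do not move let the fingers close. It gives the time, the measured TCP pose, the force, the opening and the grip force at its end, in the units of the state.
- arm.get_obs(): the state, without advancing time (a new reading comes with each control period).
- imaging.get_image(name): name is "scene" or "top"; returns (picture, depth): 384x512x3 uint8, red, green, blue; 384x512 float32, m along the optical axis (not along the pixel's ray), 0 where there is no reading.
- imaging.calibration(name): a dict with "camera_matrix" (3x3 intrinsics, pixels), "eye" and "rotation" of the camera in the world. Camera axes: x right, y up, looking along -z (the intrinsics and any distortion apply to the point x, -y, -z); pixel columns grow to the right and rows downward; lengths in m; the calibration is good to about 2 mm. A picture is of the moment at which its call begins. calibration takes no time and is no camera call.
- arm.finish_job(): hands the job in; it is judged then, once.
The state is a dict: "time_s": time; "joint_pos": joint angles; "joint_velocities": joint speeds; "joint_torque": joint torques, N m; "tcp_pos": TCP position; "tool_rot": TCP orientation; "wrist_force": force on the tool from outside, world axes, zero at the start; "wrist_torque": the same for the moment, N m; "grip_width": finger opening in m; "finger_force": force on a finger pad.
Only numpy, scipy, OpenCV 4.12 (cv2) and the standard library are available. Lean on these libraries where they do the work, as an engineer would, in place of code of your own. Each camera call takes 0.05 s, during which the arm holds its last target. There are 200 camera calls.

## Task

Put the loose white-faced packing board back in the low wooden rack: slide it flat along the bench, without lifting it, into the one bay whose slot height matches its thickness with only slight play (the other two are too low and far too high), short end first, until it is fully home against the back. Leave the other things on the bench where they are.

Things in the scene. Friction and masses are not known exactly. Their poses are not given: they have to be found in the camera images.
- board_centre (a point): Centre of the loose packing board, 7 mm above the bench. White faces, plywood edges, 110 mm long (x) x 84 mm wide (y) x 14 mm thick (z), 0.15 to 0.3 kg, slides on the bench, same either way round. Starts about 0.1 m before the rack, turned up to 0.35 rad. Home: its front edge touches the batten, its rear 30 mm stick out, its centre is 25 mm inside the mouth plane.
- packer_rack: Fixed low wooden rack: three bays 132 mm apart, each two edge rails with lips, open in front and above the middle, 80 mm deep from the mouth (front) plane to the back batten (22 x 408 mm, 52 mm high) that stops the board. Origin: on the bench, in the mouth plane at the middle of the centre bay; x into the bays, y along the rack to the left.
- bay_narrow: The lowest of the three bays (fixed; their order along the rack changes): slot 9 mm high under the lips, lips' upper faces 19 mm above the bench. Origin: on the bench, midway between its two rails, in the mouth plane; x into the bay, y across, z up. Inner width 102 mm, flared to about 122 mm in the first 30 mm. Lips 10 mm thick, overhang 18 mm, begin 12 mm behind the mouth plane.
- bay_middle: The middling one (by slot height) of the three bays (fixed; their order along the rack changes): slot 17 mm high under the lips, lips' upper faces 27 mm above the bench. Origin: on the bench, midway between its two rails, in the mouth plane; x into the bay, y across, z up. Inner width 102 mm, flared to about 122 mm in the first 30 mm. Lips 10 mm thick, overhang 18 mm, begin 12 mm behind the mouth plane.
- bay_wide: The highest of the three bays (fixed; their order along the rack changes): slot 27 mm high under the lips, lips' upper faces 37 mm above the bench. Origin: on the bench, midway between its two rails, in the mouth plane; x into the bay, y across, z up. Inner width 102 mm, flared to about 122 mm in the first 30 mm. Lips 10 mm thick, overhang 18 mm, begin 12 mm behind the mouth plane.
- sanding_block: Bystander: cork sanding block, 64 x 100 x 28 mm, right of the work; origin under its centre.
- masking_tape: Bystander: roll of masking tape lying flat, 104 mm across, 25 mm high, at the right near the robot; origin under its centre.
- pin_tin: Bystander: small red tin with a lid, 88 x 116 x 33 mm, left of the work; origin under its centre.
There are look-alikes about, which are no part of the job. Of the things that look like the part that bears board_centre, take the one that is farthest to the robot's left at the start. Leave any orange look-alike of the bay_middle alone.

How it is judged:
At the end, for the whole second after the job is handed in: The packing board lies flat and at rest in the bay with the 17 mm slot, under both its lips, pushed home to within 10 mm of the back batten, within 15 mm of the bay's middle line and square to it within 0.12 rad (x of board_centre in the frame of bay_middle between 0.015 and 0.035 m and y of board_centre in the frame of bay_middle between -0.015 and 0.015 m and angle between the x axis of board_centre and the x axis of bay_middle, either way round below 0.12 rad and angle between board_centre's own z axis and vertical below 0.08 rad and height (world z) of board_centre below 0.015 m and linear speed of packing_board below 0.02 m/s); the robot touches nothing.
It fails at once if the board is lifted off the bench (its centre more than 40 mm up) (height (world z) of board_centre above 0.04 m).
It fails at once if the sanding block is pushed away (more than 30 mm) (distance of sanding_block from where it was at the start of the episode above 0.03 m).
It fails at once if the masking tape is pushed away (more than 30 mm) (distance of masking_tape from where it was at the start of the episode above 0.03 m).
It fails at once if the pin tin is pushed away (more than 30 mm) (distance of pin_tin from where it was at the start of the episode above 0.03 m).
It also fails if it takes over 38 s, if anything falls off the work surface, if the arm or the gripper's body presses on something with over 40 N, if the wrist force passes 120 N, or if a joint passes its speed limit or range.

## Working session

There is one attempt and no reset: what is moved stays moved. The work goes in short steps, Python scripts to look and compute and a tool call to move; the robot and the scene stay as the last step left them, time stands still between calls to the robot, and variables do not carry over. Pictures are saved under pics/ and viewed, at most 10 in all, crops included, and the job is handed in when it is done.

Besides the shell and the picture viewer there is one more tool, called after "Request:" as name(argument=value, ...), one argument or row to a line, values as JSON. play_rows: Moves the arm, as the interface text tells. Its arguments: {"type":"object","properties":{"plan":{"type":"array","items":{"type":"object","properties":{"travel":{"type":"array","items":{"type":"number","minimum":-1,"maximum":1}},"twist":{"type":"number","minimum":-1,"maximum":1},"claw":{"type":"number"}}}},"grip_force":{"type":"number"}},"required":["plan"]}

```bash
mkdir -p pics
cat > h.py <<'E'
import numpy as np, cv2
from workcell import arm, imaging
def world(name, depth, u, v):
    c=imaging.calibration(name); K=np.array(c["camera_matrix"]); d=depth[int(v),int(u)]
    p=np.array([(u-K[0,2])/K[0,0]*d, -(v-K[1,2])/K[1,1]*d, -d])
    return np.array(c["eye"])+np.array(c["rotation"])@p
def cloud(name, depth):
    c=imaging.calibration(name); K=np.array(c["camera_matrix"]); v,u=np.mgrid[:384,:512]
    p=np.stack([(u-K[0,2])/K[0,0]*depth, -(v-K[1,2])/K[1,1]*depth, -depth],-1)
    return p@np.array(c["rotation"]).T+np.array(c["eye"])
E
python3 - <<'E'
from h import *
for n in("top","scene"):
    im,d=imaging.get_image(n); np.savez(f"{n}0.npz",im=im,d=d)
    cv2.imwrite(f"pics/{n}0.png",cv2.resize(im[...,::-1],(800,600),interpolation=cv2.INTER_CUBIC))
    c=imaging.calibration(n); print(c)
E
```

```text
{'camera_matrix': array([[435.06549426,   0.        , 254.75454072],
       [  0.        , 435.06549426, 184.76007562],
       [  0.        ,   0.        ,   1.        ]]), 'eye': array([0.46870376, 0.00407008, 1.21637069]), 'rotation': array([ 0.06482147, -0.06106403, -1.5481192 ])}
{'camera_matrix': array([[385.74266427,   0.        , 253.42213517],
       [  0.        , 385.74266427, 195.64224626],
       [  0.        ,   0.        ,   1.        ]]), 'eye': array([-0.01790314,  0.65637208,  0.69446317]), 'rotation': array([ 0.42399767, -1.07080547, -2.18142477])}
```

```bash
sed -i 's/np.array(c\["rotation"\])/cv2.Rodrigues(np.array(c["rotation"]))[0]/' h.py
```

```text
(no output)
```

View pics/top0.png

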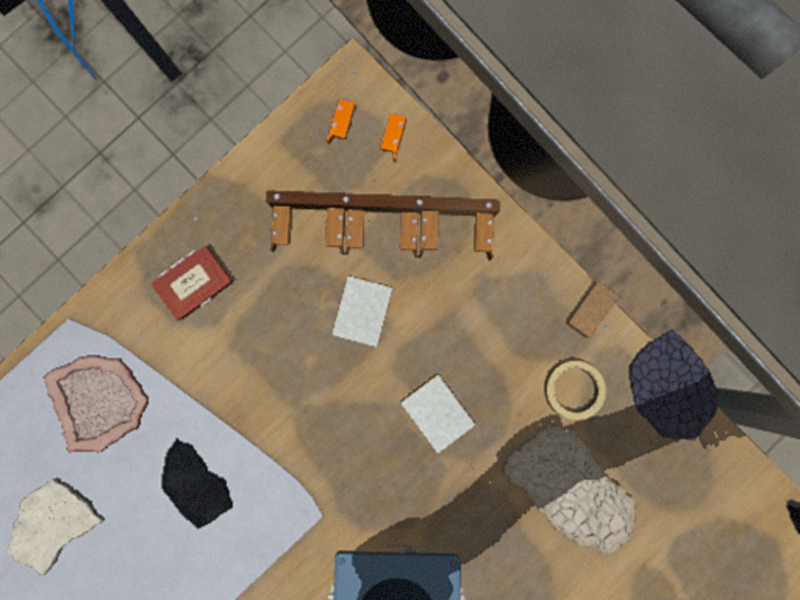

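View pics/scene0.png

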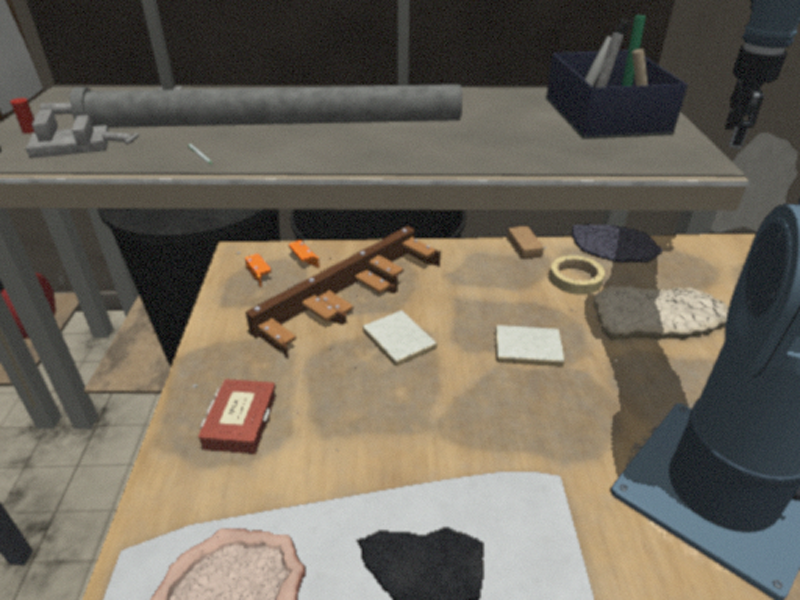

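Top view (800x600 px): the two white boards are at (362,312) and (438,413). The first is farther to the robot's left, so I choose it. The rack batten runs from (270,197) to (497,206), with its bays opening towards the robot. Both orange look-alikes, at (342,118) and (394,132), stay untouched. Next I'll measure.

Run:
```python
from h import *
z=np.load("top0.npz");im,d=z["im"],z["d"];P=cloud("top",d);s=.64
for nm,(u,v) in dict(board=(362,312),other=(438,413),tin=(192,282),tape=(550,390),block=(593,309),bench=(300,400),tableedge=(560,150),tbl=(700,150),dark=(672,385),lip1=(282,225),lip2=(335,228),lip3=(355,228),lip4=(409,230),lip5=(430,230),lip6=(485,232),batL=(300,198),batR=(470,206)).items():
    u,v=int(u*s),int(v*s); q=P[v-2:v+3,u-2:u+3].reshape(-1,3); print(nm,np.round(np.median(q,0),4))
hsv=cv2.cvtColor(im,cv2.COLOR_RGB2HSV)
m=((hsv[...,1]<50)&(hsv[...,2]>150)).astype(np.uint8); m[:165]=0;m[300:]=0;m[:,:200]=0;m[:,310:]=0
n,l,st,c=cv2.connectedComponentsWithStats(m)
for i in range(1,n):
    if st[i,4]>300:
        q=P[l==i]; r=cv2.minAreaRect(q[:,:2].astype(np.float32)); print(st[i],r,q[:,2].mean())
# batten line
z2=P[...,2]; b=(z2>.043)&(z2<.065); b[:110]=0;b[150:]=0;b[:,:165]=0;b[:,325:]=0
q=P[b].astype(np.float32); print("batten",cv2.minAreaRect(q[:,:2]),len(q))
cv2.imwrite("pics/crop1.png",cv2.resize(im[110:240,160:330,::-1],(785,600),interpolation=cv2.INTER_CUBIC))
```

```text
board [0.5246 0.0728 0.013 ]
other [ 0.3498 -0.0657  0.0128]
tin [0.5692 0.3713 0.032 ]
tape [ 0.3953 -0.2608  0.0223]
block [ 0.5385 -0.3333  0.0253]
bench [ 0.3649  0.1775 -0.0017]
tableedge [ 0.805  -0.2633  0.0715]
tbl [ 0.8031 -0.4936  0.0978]
dark [ 0.4072 -0.4777  0.006 ]
lip1 [0.6729 0.217  0.0261]
lip2 [0.6724 0.1229 0.0265]
lip3 [0.6747 0.0877 0.0173]
lip4 [ 0.6707 -0.0071  0.0186]
lip5 [ 0.6689 -0.0453  0.0362]
lip6 [ 0.668  -0.1412  0.0362]
batL [0.7193 0.1821 0.0502]
batR [ 0.7118 -0.1116  0.0516]
[ 213  177   38   45 1166] ((0.5208995342254639, 0.05362623184919357), (0.12035337090492249, 0.10991512984037399), 76.7841796875) 0.01571518984617367
[ 257  240   47   50 1226] ((0.3799022138118744, -0.040762513875961304), (0.19538182020187378, 0.08261273056268692), 37.661354064941406) 0.019419347147187998Traceback (most recent call last):
  File "<stdin>", line 13, in <module>
cv2.error: OpenCV(4.12.0) /io/opencv/modules/imgproc/src/convhull.cpp:143: error: (-215:Assertion failed) total >= 0 && (depth == CV_32F || depth == CV_32S) in function 'convexHull'
```

```bash
cat >> h.py <<'E'
def atz(name,u,v,z):
    c=imaging.calibration(name); K=np.array(c["camera_matrix"]); u,v=np.asarray(u,float),np.asarray(v,float)
    r=np.stack([(u-K[0,2])/K[0,0],-(v-K[1,2])/K[1,1],-np.ones_like(u)],-1)@cv2.Rodrigues(np.array(c["rotation"]))[0].T
    e=np.array(c["eye"]); return (e+r*((z-e[2])/r[...,2])[...,None])[...,:2]
def board(im):
    hsv=cv2.cvtColor(im,cv2.COLOR_RGB2HSV); m=((hsv[...,1]<50)&(hsv[...,2]>150)).astype(np.uint8)
    m[:125]=0;m[235:]=0;m[:,:160]=0;m[:,262:]=0
    n,l,st,_=cv2.connectedComponentsWithStats(m); i=1+np.argmax(st[1:,4])
    v,u=np.nonzero(l==i); q=atz("top",u,v,.014).astype(np.float32); return q.mean(0),cv2.minAreaRect(q),cv2.boxPoints(cv2.minAreaRect(q))
E
python3 - <<'E'
from h import *
z=np.load("top0.npz");im,d=z["im"],z["d"]
print(board(im))
cv2.imwrite("pics/crop1.png",cv2.resize(im[110:230,165:325,::-1],(800,600),interpolation=cv2.INTER_CUBIC))
E
```

```text
(array([0.5250301 , 0.07194466], dtype=float32), ((0.5251712203025818, 0.07198315858840942), (0.08206838369369507, 0.10939224809408188), 76.3853759765625), array([[0.46235296, 0.04497692],
       [0.5686714 , 0.01922706],
       [0.58798945, 0.0989894 ],
       [0.48167104, 0.12473926]], dtype=float32))
```

View pics/crop1.png

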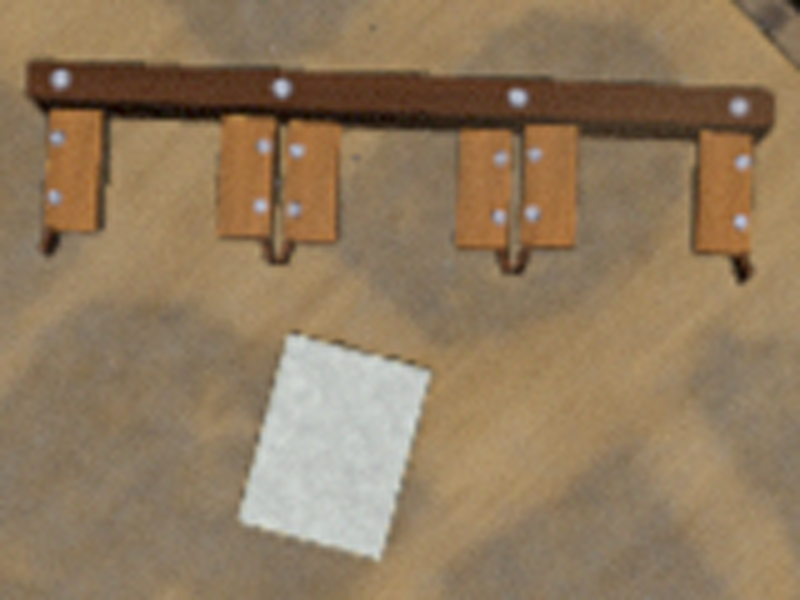

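Crop (x5, offset 165,110): this is the chosen board, a plain white plywood-edged rectangle with corners at about (290,332), (430,370), (382,560) and (240,520). The left bay is the 17 mm one (lip tops about 26 mm high), with inner lip edges at x≈103 and 220.

Run:
```python
from h import *
from scipy.spatial.transform import Rotation as R
def c(pts,z): 
    p=np.array(pts,float)/5+[165-.4,110-.4]; return atz("top",p[:,0],p[:,1],z)
b=c([(60,78),(282,88),(517,97),(739,106)],.052);print("screws",b, "ang",np.arctan2(b[3]-b[0],1)[0], np.arctan((b[3]-b[0])[0]/(b[3]-b[0])[1]))
print("lips17",c([(103,112),(98,231),(222,118),(219,237)],.027))
print("lips9",c([(287,241),(338,241),(458,247),(510,247)],.019))
print("outer17",c([(50,110),(45,231),(276,118),(268,237)],.027))
o=arm.get_obs();print(o["tcp_pos"],R.from_rotvec(o["tool_rot"]).as_matrix().round(3),o["grip_width"],o["time_s"],o["wrist_force"])
```

```text
screws [[ 0.72008962  0.22362642]
 [ 0.71717683  0.10290852]
 [ 0.71496873 -0.02472167]
 [ 0.71261122 -0.14517652]] ang -0.007478263876735267 0.020274726034358332
lips17 [[0.70689933 0.20382114]
 [0.64036846 0.20427359]
 [0.70495269 0.13778853]
 [0.63847473 0.1374304 ]]
lips9 [[ 0.63819438  0.10051842]
 [ 0.63880617  0.07221507]
 [ 0.63688959  0.00555463]
 [ 0.63751321 -0.02329025]]
outer17 [[0.70738945 0.23322992]
 [0.63973667 0.23351118]
 [0.70559654 0.1078808 ]
 [0.63905868 0.11041202]]
[ 0.27410967 -0.58868536  0.20589382] [[ 0.907  0.422 -0.001]
 [ 0.422 -0.907  0.001]
 [-0.    -0.002 -1.   ]] 0.0854591477912891 0.1 [ 0.03796824 -0.71993156  0.07516113]
```

Request:
play_rows(
  plan=[
    {"travel": [0.077,0.193,-0.033],"twist": 0.048,"claw": 0.4},
    {"travel": [0.077,0.193,-0.033],"twist": 0.048,"claw": 0.4},
    {"travel": [0.077,0.193,-0.033],"twist": 0.048,"claw": 0.4},
    {"travel": [0.077,0.193,-0.033],"twist": 0.048,"claw": 0.4},
    {"travel": [0.077,0.193,-0.033],"twist": 0.048,"claw": 0.4},
    {"travel": [0.077,0.193,-0.033],"twist": 0.048,"claw": 0.4},
    {"travel": [0.077,0.193,-0.033],"twist": 0.048,"claw": 0.4},
    {"travel": [0.077,0.193,-0.033],"twist": 0.048,"claw": 0.4},
    {"travel": [0.077,0.193,-0.033],"twist": 0.048,"claw": 0.4},
    {"travel": [0.077,0.193,-0.033],"twist": 0.048,"claw": 0.4},
    {"travel": [0.077,0.193,-0.033],"twist": 0.048,"claw": 0.4},
    {"travel": [0.077,0.193,-0.033],"twist": 0.044,"claw": 0.4},
  ],
)

```text
time_s: 1.6
tcp_pos: [0.5057, -0.0088, 0.1073]
tool_rot: [-2.466, -1.946, 0.0]
wrist_force: [-0.0, -1.2, 0.6]
grip_width: 0.0342
finger_force: 0.0
```

Request:
play_rows(
  plan=[
    {"travel": [0,0,-0.15],"claw": 0.4},
    {"travel": [0,0,-0.15],"claw": 0.4},
    {"travel": [0,0,-0.08],"claw": 0.4},
    {"travel": [0,0,-0.032],"claw": 0.4},
    {"travel": [0,0,0],"claw": 0.4},
  ],
)

```text
schema error: expected keys travel, twist, claw
```

Request:
play_rows(
  plan=[
    {"travel": [0,0,-0.15],"twist": 0,"claw": 0.4},
    {"travel": [0,0,-0.15],"twist": 0,"claw": 0.4},
    {"travel": [0,0,-0.08],"twist": 0,"claw": 0.4},
    {"travel": [0,0,-0.032],"twist": 0,"claw": 0.4},
    {"travel": [0,0,0],"twist": 0,"claw": 0.4},
  ],
)

```text
time_s: 2.22
tcp_pos: [0.5053, -0.0102, 0.0046]
tool_rot: [-2.468, -1.944, 0.001]
wrist_force: [0.4, -0.2, -0.6]
grip_width: 0.0341
finger_force: 0.0
```

Run:
```python
from h import *
im,d=imaging.get_image("scene"); cv2.imwrite("pics/s1.png",cv2.resize(im[160:280,190:350,::-1],(800,600),interpolation=cv2.INTER_CUBIC))
```

```text
(no output)
```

View pics/s1.png

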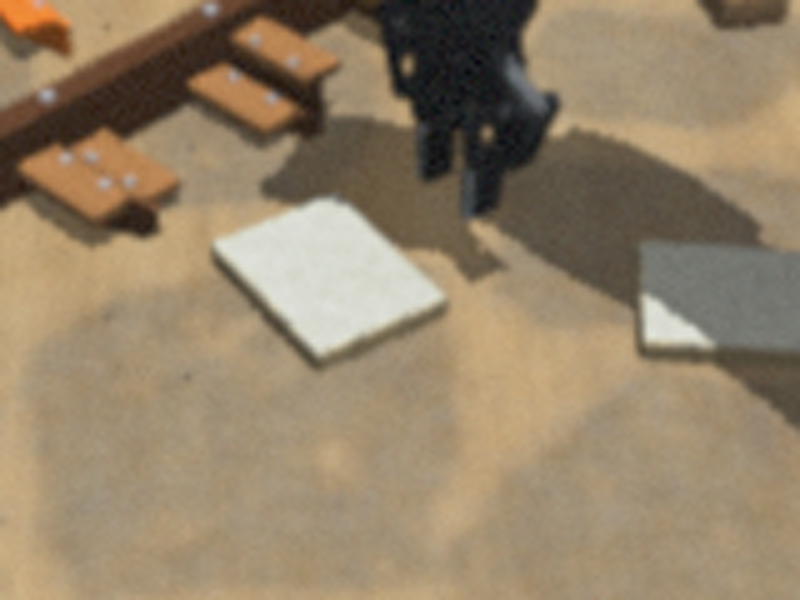

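The fingertips, at crop (435,178) and (480,213), are down behind the board's right long edge and clear of it. Now I push left while squaring the board.

Request:
play_rows(
  plan=[
    {"travel": [0.015,0.062,0],"twist": 0,"claw": 0.4},
    {"travel": [0.009,0.037,0],"twist": 0,"claw": 0.4},
    {"travel": [0.005,0.024,0],"twist": 0,"claw": 0.4},
    {"travel": [0.004,0.02,0],"twist": 0.007,"claw": 0.4},
    {"travel": [0.004,0.03,0],"twist": 0.012,"claw": 0.4},
    {"travel": [0.004,0.03,0],"twist": 0.012,"claw": 0.4},
    {"travel": [0.004,0.035,0],"twist": 0.012,"claw": 0.4},
    {"travel": [0.004,0.035,0],"twist": 0.012,"claw": 0.4},
    {"travel": [0.004,0.035,0],"twist": 0.012,"claw": 0.4},
    {"travel": [0.004,0.035,0],"twist": 0.012,"claw": 0.4},
    {"travel": [0.004,0.035,0],"twist": 0.012,"claw": 0.4},
    {"travel": [0,0,0],"twist": 0,"claw": 0.4},
  ],
)

```text
time_s: 3.78
tcp_pos: [0.5207, 0.0853, 0.0047]
tool_rot: [-2.321, -2.117, -0.001]
wrist_force: [0.0, -0.2, 0.7]
grip_width: 0.0337
finger_force: 0.0
```

Run:
```python
from h import *
im,d=imaging.get_image("top"); cv2.imwrite("pics/t2.png",cv2.resize(im[110:260,140:340,::-1],(800,600),interpolation=cv2.INTER_CUBIC)); print(board(im))
```

```text
(array([0.72549176, 0.10649057], dtype=float32), ((0.7258546948432922, 0.10615067183971405), (0.005720723420381546, 0.00560746667906642), 1.597396731376648), array([[0.7229173 , 0.10887358],
       [0.7230736 , 0.1032683 ],
       [0.7287921 , 0.10342777],
       [0.7286358 , 0.10903305]], dtype=float32))
```

View pics/t2.png

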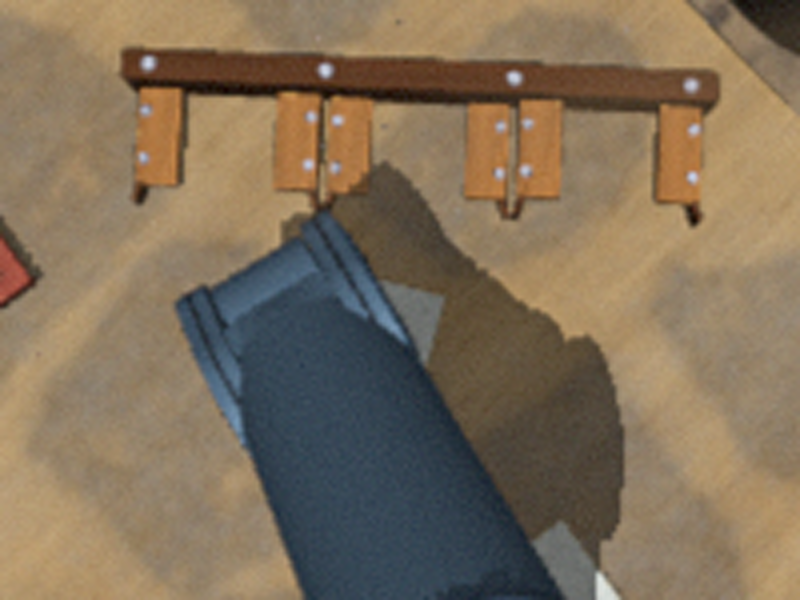

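Run:
```python
from h import *
im,d=imaging.get_image("scene"); cv2.imwrite("pics/s2.png",cv2.resize(im[150:285,170:350,::-1],(800,600),interpolation=cv2.INTER_CUBIC))
```

```text
(no output)
```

View pics/s2.png

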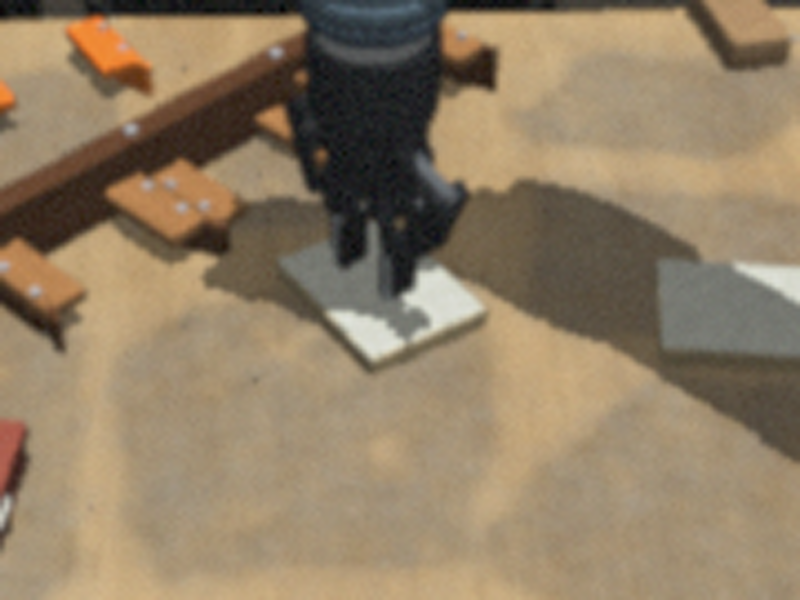

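The fingers passed over the board, which has not moved (its corners are still at scene px (253,233) and (279,221)). So the half-open tips stand about 10 mm above the TCP. I'll back off and come in lower.

Request:
play_rows(
  plan=[
    {"travel": [0,0,0.15],"twist": 0,"claw": 0.4},
    {"travel": [-0.02,-0.13,0],"twist": -0.03,"claw": 0.4},
    {"travel": [-0.02,-0.13,0],"twist": -0.03,"claw": 0.4},
    {"travel": [-0.02,-0.12,0],"twist": -0.03,"claw": 0.4},
    {"travel": [0,0,-0.12],"twist": 0,"claw": 0.4},
    {"travel": [0,0,-0.04],"twist": 0,"claw": 0.4},
    {"travel": [0,0,-0.012],"twist": 0,"claw": 0.4},
    {"travel": [0,0,-0.008],"twist": 0,"claw": 0.4},
    {"travel": [0,0,0],"twist": 0,"claw": 0.4},
  ],
)

```text
time_s: 5.0
tcp_pos: [0.506, -0.0105, -0.0024]
tool_rot: [2.466, 1.946, 0.001]
wrist_force: [0.2, -0.2, 0.3]
grip_width: 0.0343
finger_force: 0.0
```

Request:
play_rows(
  plan=[
    {"travel": [0,0,-0.012],"twist": 0,"claw": 0.4},
    {"travel": [0,0,0],"twist": 0,"claw": 0.4},
  ],
)

```text
time_s: 5.25
tcp_pos: [0.5056, -0.0108, -0.0058]
tool_rot: [2.466, 1.946, -0.0]
wrist_force: [0.6, -0.4, 0.1]
grip_width: 0.0344
finger_force: 0.0
```

Request:
play_rows(
  plan=[
    {"travel": [0.015,0.062,0],"twist": 0,"claw": 0.4},
    {"travel": [0.009,0.037,0],"twist": 0,"claw": 0.4},
    {"travel": [0.005,0.024,0],"twist": 0,"claw": 0.4},
    {"travel": [0.004,0.02,0],"twist": 0.007,"claw": 0.4},
    {"travel": [0.004,0.03,0],"twist": 0.012,"claw": 0.4},
  ],
)

```text
time_s: 5.88
tcp_pos: [0.5149, 0.0325, -0.0058]
tool_rot: [2.436, 1.983, -0.001]
wrist_force: [0.2, -0.2, -0.1]
grip_width: 0.0339
finger_force: 0.0
```

Run:
```python
from h import *
im,d=imaging.get_image("scene"); cv2.imwrite("pics/s3.png",cv2.resize(im[170:260,205:325,::-1],(800,600),interpolation=cv2.INTER_CUBIC))
```

```text
(no output)
```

View pics/s3.png

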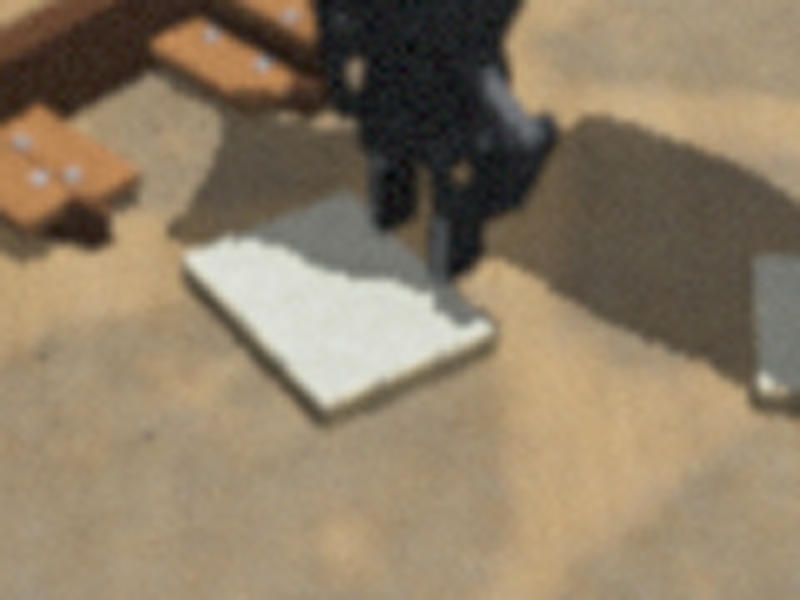

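Request:
play_rows(
  plan=[
    {"travel": [-0.018,-0.08,0],"twist": -0.019,"claw": 0.4},
    {"travel": [-0.01,-0.04,0],"twist": 0,"claw": 0.4},
    {"travel": [0,0,-0.008],"twist": 0,"claw": 0.4},
    {"travel": [0,0,0],"twist": 0,"claw": 0.4},
  ],
)

```text
time_s: 6.42
tcp_pos: [0.5079, 0.0025, -0.0079]
tool_rot: [-2.466, -1.945, -0.0]
wrist_force: [-0.8, -0.4, 0.7]
grip_width: 0.0343
finger_force: 0.0
```

Run:
```python
from h import *
from scipy.spatial.transform import Rotation as R
# depth of fingertips vs board in scene, taken now (fingers backed off)
im,d=imaging.get_image("scene"); P=cloud("scene",d)
R_=R.from_rotvec(arm.get_obs()["tool_rot"]).as_matrix(); t=np.array(arm.get_obs()["tcp_pos"]); L=(P-t)@R_
v=im.max(-1)<75
m=(abs(L[...,0])<.03)&(abs(L[...,1])<.06)&(L[...,2]>-.05)&(P[...,2]>.004)&v
q=L[m]; print(len(q), t)
for a in np.arange(-.05,.01,.005):
    s=q[(q[:,2]>a)&(q[:,2]<=a+.005)]
    if len(s): print(round(a,3),len(s),s.min(0).round(3),s.max(0).round(3))
# board corners now: white mask at z=.014
hsv=cv2.cvtColor(im,cv2.COLOR_RGB2HSV); mm=((P[...,2]>.008)&(P[...,2]<.02)&(hsv[...,1]<45)&(hsv[...,2]>80)).astype(np.uint8)
mm[:, :200]=0; mm[:,285:]=0
n,l,st,_=cv2.connectedComponentsWithStats(mm); i=1+np.argmax(st[1:,4]); y,x=np.nonzero(l==i)
w=atz("scene",x,y,.014).astype(np.float32); print(len(w),cv2.minAreaRect(w))
```

```text
74 [ 0.50793655  0.00289398 -0.00786196]
-0.05 17 [-0.009 -0.033 -0.05 ] [ 0.01   0.03  -0.046]
-0.045 19 [-0.01  -0.031 -0.045] [ 0.012  0.032 -0.041]
-0.04 20 [-0.01 -0.03 -0.04] [ 0.009  0.019 -0.036]
-0.035 12 [-0.009 -0.029 -0.035] [ 0.009  0.021 -0.03 ]
-0.03 6 [-0.007 -0.021 -0.03 ] [ 0.008  0.018 -0.027]
794 ((0.526878297328949, 0.07140188664197922), (0.08356662839651108, 0.10965036600828171), 76.19609069824219)
```

Request:
play_rows(
  plan=[
    {"travel": [0,0,-0.012],"twist": 0,"claw": 0.4},
    {"travel": [0,0,0],"twist": 0,"claw": 0.4},
  ],
)

```text
time_s: 6.72
tcp_pos: [0.5077, 0.0029, -0.0111]
tool_rot: [-2.466, -1.946, 0.0]
wrist_force: [-0.4, -0.2, 0.3]
grip_width: 0.0342
finger_force: 0.0
```

Run:
```python
from h import *
im,d=imaging.get_image("scene"); o=arm.get_obs(); t=np.array(o["tcp_pos"]); print(t,o["wrist_force"])
c=imaging.calibration("scene"); K=np.array(c["camera_matrix"]); Rm=cv2.Rodrigues(np.array(c["rotation"]))[0]
p=Rm.T@(t-np.array(c["eye"])); u=K[0,2]+K[0,0]*p[0]/-p[2]; v=K[1,2]-K[1,1]*p[1]/-p[2]; print("tcp px",u,v, "crop",(u-235)*10,(v-165)*10)
b=cv2.resize(im[165:225,235:315,::-1],(800,600),interpolation=cv2.INTER_CUBIC); cv2.drawMarker(b,(int((u-235)*10),int((v-165)*10)),(0,0,255)); cv2.imwrite("pics/s4.png",b)
```

```text
[ 0.50779618  0.00278884 -0.01097156] [0.07099293 0.23914599 0.28135654]
tcp px 276.27240596661943 212.01577346598327 crop 412.7240596661943 470.1577346598327
```

View pics/s4.png

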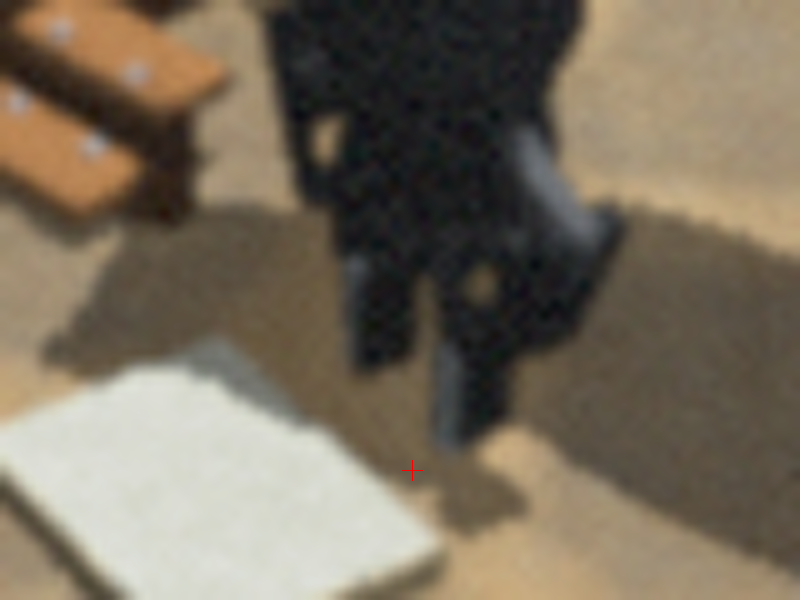

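The tips, at crop (375,370) and (455,450), still hover above their shadow by about 10 mm. I'll go lower in small steps and watch the force.

Request:
play_rows(
  plan=[
    {"travel": [0,0,-0.012],"twist": 0,"claw": 0.4},
    {"travel": [0,0,-0.008],"twist": 0,"claw": 0.4},
    {"travel": [0,0,0],"twist": 0,"claw": 0.4},
  ],
)

```text
time_s: 7.15
tcp_pos: [0.5077, 0.0025, -0.016]
tool_rot: [-2.466, -1.946, 0.001]
wrist_force: [1.1, 0.3, -0.6]
grip_width: 0.0339
finger_force: 0.0
```

Run:
```python
from h import *
im,d=imaging.get_image("scene"); o=arm.get_obs(); print(o["tcp_pos"],o["wrist_force"])
P=cloud("scene",d)
for x0 in (205+40,):
  m=(im.max(-1)<70); 
  for u in range(268,290,2):
    v=np.nonzero(m[190:222,u])[0]
    if len(v): v=v.max()+190; print(u,v,P[v-1,u].round(3))
```

```text
[ 0.50777105  0.00251002 -0.01592625] [-0.54504759  0.08086368  0.1046807 ]
268 190 [0.539 0.005 0.055]
270 202 [0.528 0.008 0.021]
272 203 [0.525 0.002 0.016]
274 202 [ 0.525 -0.006  0.014]
276 200 [ 0.523 -0.012  0.019]
278 198 [0.493 0.017 0.059]
280 209 [0.485 0.016 0.024]
282 210 [0.478 0.015 0.024]
284 208 [0.478 0.007 0.027]
286 203 [0.461 0.022 0.062]
288 201 [0.46  0.015 0.065]
```

Request:
play_rows(
  plan=[
    {"travel": [0,0,-0.012],"twist": 0,"claw": 0.4},
    {"travel": [0,0,-0.008],"twist": 0,"claw": 0.4},
    {"travel": [0,0,0],"twist": 0,"claw": 0.4},
  ],
)

```text
time_s: 7.58
tcp_pos: [0.5077, 0.0025, -0.021]
tool_rot: [-2.466, -1.946, 0.001]
wrist_force: [0.3, 0.1, 0.4]
grip_width: 0.0342
finger_force: 0.0
```

Request:
play_rows(
  plan=[
    {"travel": [0,0,-0.008],"twist": 0,"claw": 0.4},
    {"travel": [0,0,-0.008],"twist": 0,"claw": 0.4},
    {"travel": [0,0,0],"twist": 0,"claw": 0.4},
  ],
)

```text
time_s: 7.95
tcp_pos: [0.5078, 0.0025, -0.025]
tool_rot: [-2.466, -1.946, 0.0]
wrist_force: [0.3, 0.6, 0.4]
grip_width: 0.0342
finger_force: 0.0
```

Run:
```python
from h import *
im,d=imaging.get_image("scene")
b=cv2.resize(im[165:225,235:315,::-1],(800,600),interpolation=cv2.INTER_CUBIC); cv2.imwrite("pics/s5.png",b)
```

```text
(no output)
```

View pics/s5.png

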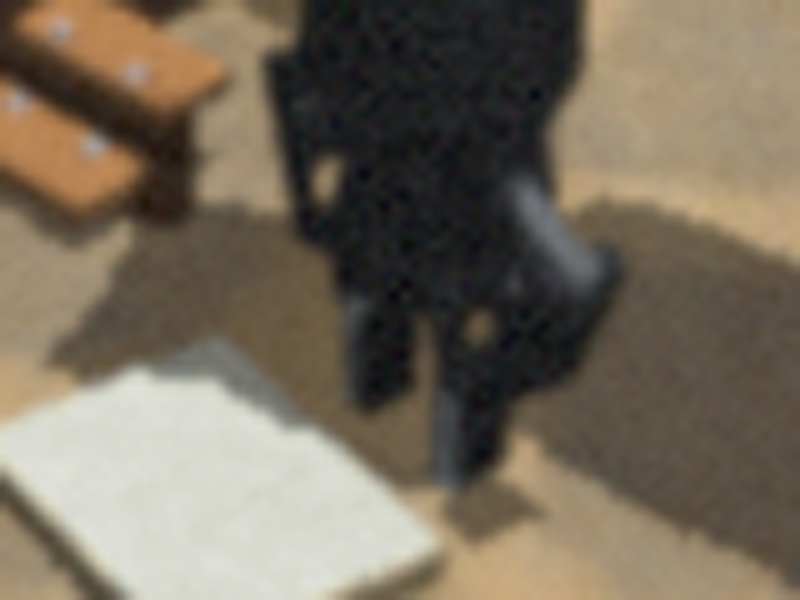

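Run:
```python
from h import *
c=imaging.calibration("scene"); K=np.array(c["camera_matrix"]); R=cv2.Rodrigues(np.array(c["rotation"]))[0]
for nm,s in(("right",-1),("left",1)):
  for z in (0,.005,.01,.015,.02):
    out=[]
    for a in(.017,.0315):
      for b in(-.011,.011):
        t=np.array([.5078,.0025,z]); an=np.radians(-13.5); y=np.array([np.cos(an),np.sin(an),0]); x=np.array([-y[1],y[0],0])
        p=R.T@(t+y*s*a+x*b-np.array(c["eye"])); out.append((round(10*(K[0,2]+K[0,0]*p[0]/-p[2]-235)),round(10*(K[1,2]-K[1,1]*p[1]/-p[2]-165))))
    print(nm,z,out)
```

```text
right 0 [(482, 459), (419, 487), (514, 487), (450, 515)]
right 0.005 [(483, 445), (419, 473), (515, 473), (450, 501)]
right 0.01 [(484, 431), (420, 459), (516, 459), (451, 487)]
right 0.015 [(485, 417), (421, 445), (517, 445), (452, 473)]
right 0.02 [(486, 403), (421, 431), (517, 431), (453, 459)]
left 0 [(411, 395), (348, 421), (382, 368), (319, 394)]
left 0.005 [(412, 381), (349, 408), (382, 354), (319, 381)]
left 0.01 [(412, 367), (349, 394), (383, 341), (320, 367)]
left 0.015 [(413, 353), (350, 380), (383, 327), (320, 353)]
left 0.02 [(414, 340), (350, 366), (384, 313), (320, 339)]
```

Comparing with projected corners, the tips (crop (370,410) and (455,490)) are about 9 mm up. Going 5 mm lower gives a good pushing height.

Request:
play_rows(
  plan=[
    {"travel": [0,0,-0.01],"twist": 0,"claw": 0.4},
    {"travel": [0,0,-0.01],"twist": 0,"claw": 0.4},
    {"travel": [0.008,0.04,0],"twist": 0,"claw": 0.4},
    {"travel": [0.008,0.03,0],"twist": 0,"claw": 0.4},
    {"travel": [0.004,0.02,0],"twist": 0.007,"claw": 0.4},
    {"travel": [0.004,0.03,0],"twist": 0.012,"claw": 0.4},
    {"travel": [0.004,0.03,0],"twist": 0.012,"claw": 0.4},
    {"travel": [0.004,0.035,0],"twist": 0.012,"claw": 0.4},
  ],
)

```text
time_s: 9.0
tcp_pos: [0.5189, 0.0371, -0.0256]
tool_rot: [2.398, 2.01, -0.011]
wrist_force: [-6.2, -25.4, 52.0]
grip_width: 0.0341
finger_force: 27.6
```

```bash
cat >> h.py <<'E'
def board_s(im,d):
    P=cloud("scene",d); hsv=cv2.cvtColor(im,cv2.COLOR_RGB2HSV); mm=((P[...,2]>.006)&(P[...,2]<.022)&(hsv[...,1]<45)&(hsv[...,2]>80)).astype(np.uint8)
    mm[:, :180]=0; mm[:,285:]=0; mm[:185]=0
    n,l,st,_=cv2.connectedComponentsWithStats(mm); i=1+np.argmax(st[1:,4]); y,x=np.nonzero(l==i)
    w=atz("scene",x,y,.014).astype(np.float32); return len(w),cv2.minAreaRect(w),cv2.boxPoints(cv2.minAreaRect(w)).round(3)
E
python3 - <<'E'
from h import *
print(board_s(*imaging.get_image("scene")),arm.get_obs()["wrist_force"])
E
```

```text
(2852, ((0.2807753086090088, 0.3797241449356079), (0.21786843240261078, 0.14437773823738098), 54.84543991088867), array([[0.159, 0.332],
       [0.277, 0.249],
       [0.403, 0.427],
       [0.284, 0.51 ]], dtype=float32)) [ -4.07699769 -26.65674473  52.31560416]
```

Run:
```python
from h import *
im,d=imaging.get_image("scene")
b=cv2.resize(im[165:240,225:325,::-1],(800,600),interpolation=cv2.INTER_CUBIC); cv2.imwrite("pics/s6.png",b)
```

```text
(no output)
```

View pics/s6.png

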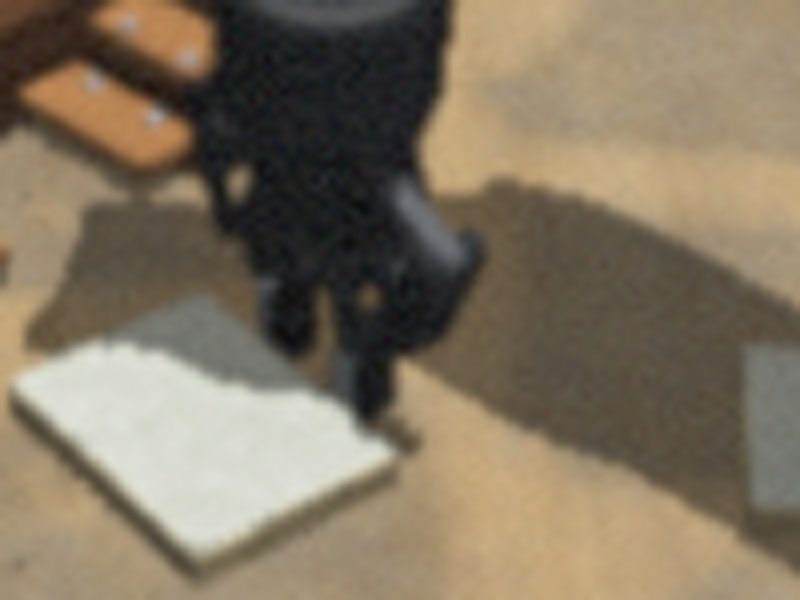

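The board has moved left ahead of the fingers: its near corner went from scene px (254,233) to (250,237). The tips were rubbing on the bench, so I raise them a few mm and go on pushing.

Request:
play_rows(
  plan=[
    {"travel": [0,0,0.028],"twist": 0,"claw": 0.4},
    {"travel": [0,0,0],"twist": 0,"claw": 0.4},
    {"travel": [0.004,0.02,0],"twist": 0.012,"claw": 0.4},
    {"travel": [0.004,0.03,0],"twist": 0.012,"claw": 0.4},
    {"travel": [0.004,0.03,0],"twist": 0.012,"claw": 0.4},
    {"travel": [0.004,0.03,0],"twist": 0.012,"claw": 0.4},
  ],
)

```text
time_s: 9.85
tcp_pos: [0.5195, 0.0775, -0.0231]
tool_rot: [-2.318, -2.119, 0.0]
wrist_force: [-0.1, -0.5, -0.7]
grip_width: 0.0342
finger_force: 0.3
```

```bash
sed -i 's/mm\[:185\]=0/mm[:185]=0; mm[262:]=0/' h.py
python3 - <<'E'
from h import *
im,d=imaging.get_image("scene"); np.savez("s7.npz",im=im,d=d); print(board_s(im,d),arm.get_obs()["wrist_force"])
E
```

```text
(880, ((0.526649534702301, 0.12716880440711975), (0.08810092508792877, 0.10849063843488693), 84.7193374633789), array([[0.469, 0.088],
       [0.577, 0.078],
       [0.585, 0.166],
       [0.477, 0.176]], dtype=float32)) [0.60646123 0.6236252  0.56335783]
```

Request:
play_rows(
  plan=[
    {"travel": [0.003,0.03,0],"twist": 0.009,"claw": 0.4},
    {"travel": [0.002,0.035,0],"twist": 0.009,"claw": 0.4},
    {"travel": [0.002,0.035,0],"twist": 0.009,"claw": 0.4},
    {"travel": [0.001,0.035,0],"twist": 0.009,"claw": 0.4},
    {"travel": [0.001,0.025,0],"twist": 0.008,"claw": 0.4},
    {"travel": [0,0.015,0],"twist": 0,"claw": 0.4},
    {"travel": [0,0,0],"twist": 0,"claw": 0.4},
  ],
)

```text
time_s: 10.78
tcp_pos: [0.5222, 0.1204, -0.0228]
tool_rot: [-2.246, -2.196, -0.001]
wrist_force: [-0.3, -0.4, 0.6]
grip_width: 0.0342
finger_force: 0.0
```

Run:
```python
from h import *
im,d=imaging.get_image("scene"); print(board_s(im,d),arm.get_obs()["wrist_force"])
```

```text
(961, ((0.5256701707839966, 0.16937321424484253), (0.0908951461315155, 0.1085124984383583), 88.74551391601562), array([[0.47 , 0.125],
       [0.579, 0.123],
       [0.581, 0.214],
       [0.472, 0.216]], dtype=float32)) [0.01692027 0.06871605 0.54317755]
```

Request:
play_rows(
  plan=[
    {"travel": [0,-0.04,0.0],"twist": 0,"claw": 0.4},
    {"travel": [0,0,0.2],"twist": 0,"claw": 0.4},
    {"travel": [0,0,0.2],"twist": 0,"claw": 0.4},
    {"travel": [-0.041,0.027,0],"twist": -0.111,"claw": 0.4},
    {"travel": [-0.041,0.027,0],"twist": -0.111,"claw": 0.4},
    {"travel": [-0.041,0.027,0],"twist": -0.111,"claw": 0.4},
    {"travel": [-0.041,0.028,0],"twist": -0.111,"claw": 0.4},
    {"travel": [-0.041,0.028,0],"twist": -0.111,"claw": 0.4},
    {"travel": [-0.041,0.028,0],"twist": -0.111,"claw": 0.4},
    {"travel": [-0.041,0.028,0],"twist": -0.111,"claw": 0.4},
    {"travel": [-0.041,0.028,0],"twist": -0.111,"claw": 0.4},
    {"travel": [-0.041,0.028,0],"twist": -0.111,"claw": 0.4},
  ],
)

```text
time_s: 12.32
tcp_pos: [0.4297, 0.1715, 0.0772]
tool_rot: [3.141, -0.044, 0.0]
wrist_force: [-0.0, 0.6, -0.0]
grip_width: 0.0342
finger_force: 0.0
```

Run:
```python
from h import *
print(arm.get_obs()["joint_pos"])
im,d=imaging.get_image("scene"); print(board_s(im,d)); print(board(imaging.get_image("top")[0]))
```

```text
[-0.46224551  0.43089402 -0.01811166  2.11542635  0.01382284  0.59547176
 -2.08909685]
(937, ((0.5258772373199463, 0.1729373186826706), (0.08327578753232956, 0.10854097455739975), 89.20658874511719), array([[0.471, 0.132],
       [0.58 , 0.131],
       [0.581, 0.214],
       [0.472, 0.215]], dtype=float32))
(array([0.567332  , 0.19274145], dtype=float32), ((0.5651691555976868, 0.18642178177833557), (0.0250526312738657, 0.052788328379392624), 1.2444708347320557), array([[0.5520726 , 0.21253768],
       [0.553219  , 0.15976179],
       [0.5782657 , 0.16030589],
       [0.5771193 , 0.21308178]], dtype=float32))
```

Request:
play_rows(
  plan=[
    {"travel": [0,0,-0.2],"twist": 0,"claw": 0.4},
    {"travel": [0,0,-0.14],"twist": 0,"claw": 0.4},
    {"travel": [0,0,-0.06],"twist": 0.005,"claw": 0.4},
    {"travel": [0.06,0.002,0],"twist": 0,"claw": 0.4},
    {"travel": [0.04,0,0],"twist": 0,"claw": 0.4},
    {"travel": [0.04,0,0],"twist": 0,"claw": 0.4},
    {"travel": [0.05,-0.001,0],"twist": 0,"claw": 0.4},
    {"travel": [0.05,-0.001,0],"twist": 0,"claw": 0.4},
    {"travel": [0.05,-0.001,0],"twist": 0,"claw": 0.4},
    {"travel": [0.05,-0.001,0],"twist": 0,"claw": 0.4},
    {"travel": [0,0,0],"twist": 0,"claw": 0.4},
  ],
)

```text
time_s: 13.8
tcp_pos: [0.5168, 0.1717, -0.0227]
tool_rot: [-3.141, 0.022, -0.003]
wrist_force: [-0.9, 0.1, -0.2]
grip_width: 0.0339
finger_force: 0.0
```

Run:
```python
from h import *
im,d=imaging.get_image("scene"); print(board_s(im,d))
```

```text
(406, ((0.5844619870185852, 0.17326514422893524), (0.08127637952566147, 0.10786526650190353), 89.19129943847656), array([[0.53 , 0.133],
       [0.638, 0.132],
       [0.639, 0.213],
       [0.531, 0.215]], dtype=float32))
```

Request:
play_rows(
  plan=[
    {"travel": [0.04,-0.001,0],"twist": 0,"claw": 0.4},
    {"travel": [0.05,-0.001,0],"twist": 0,"claw": 0.4},
    {"travel": [0.05,-0.001,0],"twist": 0,"claw": 0.4},
    {"travel": [0.05,-0.001,0],"twist": 0,"claw": 0.4},
    {"travel": [0.04,-0.001,0],"twist": 0,"claw": 0.4},
    {"travel": [0.02,0,0],"twist": 0,"claw": 0.4},
    {"travel": [0.01,0,0],"twist": 0,"claw": 0.4},
    {"travel": [0,0,0],"twist": 0,"claw": 0.4},
  ],
)

```text
time_s: 14.85
tcp_pos: [0.5801, 0.1705, -0.0228]
tool_rot: [-3.141, 0.021, -0.001]
wrist_force: [0.0, -0.9, 0.3]
grip_width: 0.034
finger_force: 0.0
```

Request:
play_rows(
  plan=[
    {"travel": [0.012,0,0],"twist": 0,"claw": 0.4},
    {"travel": [0.012,0,0],"twist": 0,"claw": 0.4},
    {"travel": [0.008,0,0],"twist": 0,"claw": 0.4},
    {"travel": [0,0,0],"twist": 0,"claw": 0.4},
  ],
)

```text
time_s: 15.35
tcp_pos: [0.5883, 0.1706, -0.0228]
tool_rot: [-3.141, 0.021, -0.001]
wrist_force: [0.3, -0.0, -0.0]
grip_width: 0.0343
finger_force: 0.1
```

Request:
play_rows(
  plan=[
    {"travel": [0.008,0,0],"twist": 0,"claw": 0.4},
    {"travel": [0.008,0,0],"twist": 0,"claw": 0.4},
    {"travel": [0,0,0],"twist": 0,"claw": 0.4},
  ],
)

```text
time_s: 15.72
tcp_pos: [0.5881, 0.1705, -0.0233]
tool_rot: [3.14, -0.02, -0.011]
wrist_force: [-10.7, -0.0, 8.0]
grip_width: 0.034
finger_force: 4.9
```

Run:
```python
from h import *
im,d=imaging.get_image("scene"); print(board_s(im,d))
```

```text
(218, ((0.6638365387916565, 0.1864747256040573), (0.04668470844626427, 0.13052482903003693), 58.229454040527344), array([[0.596, 0.201],
       [0.707, 0.132],
       [0.732, 0.172],
       [0.621, 0.241]], dtype=float32))
```

The push force has risen to 11 N with the TCP stopped, so the board is at the batten. I'll back off, lift away and check.

Request:
play_rows(
  plan=[
    {"travel": [-0.06,0,0],"twist": 0,"claw": 0.4},
    {"travel": [-0.15,0,0.05],"twist": 0,"claw": 0.4},
    {"travel": [-0.1,0,0.2],"twist": 0,"claw": 0.4},
    {"travel": [-0.1,-0.15,0.2],"twist": 0,"claw": 0.4},
    {"travel": [0,-0.2,0.1],"twist": 0,"claw": 0.4},
    {"travel": [0,-0.2,0],"twist": 0,"claw": 0.4},
    {"travel": [0,-0.2,0],"twist": 0,"claw": 0.4},
    {"travel": [0,-0.2,0],"twist": 0,"claw": 0.4},
    {"travel": [0,-0.2,0],"twist": 0,"claw": 0.4},
    {"travel": [0,0,0],"twist": 0,"claw": 0.4},
  ],
)

```text
time_s: 17.02
tcp_pos: [0.4912, -0.1195, 0.1115]
tool_rot: [3.139, -0.033, 0.002]
wrist_force: [-0.4, 0.3, -0.6]
grip_width: 0.0344
finger_force: 0.0
```

Run:
```python
from h import *
im,d=imaging.get_image("top"); hsv=cv2.cvtColor(im,cv2.COLOR_RGB2HSV); m=((hsv[...,1]<50)&(hsv[...,2]>130)).astype(np.uint8)
m[:125]=0;m[185:]=0;m[:,:160]=0;m[:,262:]=0
n,l,st,_=cv2.connectedComponentsWithStats(m); i=1+np.argmax(st[1:,4]); v,u=np.nonzero(l==i); q=atz("top",u,v,.014); print(len(q))
for x in np.arange(.59,.72,.01):
    s=q[(q[:,0]>=x)&(q[:,0]<x+.01)]
    if len(s): print(round(x,2),len(s),s[:,1].min().round(4),s[:,1].max().round(4),s[:,0].min().round(4),s[:,0].max().round(4))
```

```text
1007
0.59 31 0.1332 0.2111 0.597 0.6
0.6 110 0.1306 0.214 0.6 0.6096
0.61 104 0.1309 0.2118 0.6107 0.6199
0.62 105 0.1311 0.2121 0.62 0.6293
0.63 111 0.1314 0.2125 0.6303 0.6399
0.64 76 0.14 0.207 0.64 0.6487
0.65 95 0.1403 0.2048 0.6502 0.66
0.66 73 0.1407 0.2051 0.6614 0.67
0.67 91 0.1409 0.2027 0.67 0.6797
0.68 74 0.1413 0.2031 0.6812 0.69
0.69 87 0.1415 0.2034 0.69 0.6995
0.7 50 0.1419 0.2037 0.701 0.7071
```

```bash
python3 -c "
from workcell import arm
print(arm.finish_job())"
```

```text
the job is handed in; nothing more can be done
None
```

The leftmost white board is in the 17 mm bay (the left one), flat under both lips, against the back batten and within about 2 mm of the bay's middle line by camera; the job was handed in at about 17 s, and no verdict was returned.

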